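# Feed a flange through the loading flap of a blast cabinet

## Robot

A 6-joint arm with a two-finger parallel gripper is mounted at the origin on the work surface. World frame = base frame: x ahead of the robot, y to its left, z up, the work surface at z = 0. Lengths are in m, angles in rad, forces in N, time in s.
With the tool pointing down it reaches from about 0.425 to 0.95 m from the base axis. Payload 14.7 kg.
Tool frame: the origin (TCP) lies at the very end of the fingers, on their centre line; the grasp point (between the pads) lies 19 mm behind it; z points along the fingers, y is the line along which they close (so a half turn about z gives the same grasp; the last joint's range is limited). The gripper opens to 85 mm and grips with 20 to 120 N. Pads are 22 mm wide; open, the fingers measure 114 mm over their backs; the gripper's body (76 mm by 85 mm) begins 54 mm behind the grasp point. The pads swing forward as they close: fully open they stand 13 mm farther back than shut.
Start: joints at [1.136, 0.48, 1.596, -0, 1.065, -0.047], TCP at [0.246, 0.602, 0.231] pointing down, gripper open.
Joint ranges: [-2.75, 2.75], [-0.82, 2.05], [0.23, 2.67], [-1.56, 4.7], [0.09, 2.69], [-2.92, 2.92]. Speed limits (rad/s): [1.89, 1.89, 2.39, 3.01, 3.01, 3.01].

## Interface

Orientations are given as a unit quaternion [x, y, z, w].
In Python, from rig import sensors, camera, camera_model, ctrl gives the robot as it stands.
- The arm moves only by the tool move_arm, never from a script. Its argument "deltas" is a list that holds one entry, the list of rows, each a list of 5 numbers: the shift along the world's x, y, z in cm, then the turn about the world's z in rad, then the closure, from -1 (fully open) to 1 (shut), so that 0 is half open. A call has 1 to 10 rows; each row shifts and turns the commanded pose from where the row before left it; what a row does not reach is not made up. A row lasts 1/8 s, in which the tool goes at most 62.5 mm and 10.7 degrees, less where a joint would pass 70% of its speed; a pose out of reach is approached as far as the arm can. A call with a gripper value outside its range is refused whole. The fingers move at their own pace and stop on an object; "grip_force" is the grip in N (left out, the last holds). Time passes only in rows, so rows that do not move let the fingers close. It gives the time, the measured TCP pose, the force, the opening and the grip force at its end, in the units of the state.
- sensors.read_state(): the state, without advancing time (a new reading comes with each control period).
- camera(name): name is "scene" or "top" or "wrist"; returns (picture, depth): 400x640x3 uint8, red, green, blue; 400x640 float32, m along the optical axis (not along the pixel's ray), 0 where there is no reading.
- camera_model(name): a dict with "fx", "fy", "cx", "cy" (pixels), "eye" and "rotation" of the camera in the world. Camera axes: x right, y up, looking along -z (the intrinsics and any distortion apply to the point x, -y, -z); pixel columns grow to the right and rows downward; lengths in m; the calibration is good to about 2 mm. A picture is of the moment at which its call begins: read the wrist's pose just before it. camera_model takes no time and is no camera call; for the wrist camera it gives the pose at the moment of the call.
- ctrl.sign_off(): hands the job in; it is judged then, once.
The state is a dict: "time": time; "q": joint angles; "dq": joint speeds; "effort": joint torques, N m; "eef_pos": TCP position; "ee_rot": TCP orientation; "force": force on the tool from outside, world axes, zero at the start; "wrist_torque": the same for the moment, N m; "finger_gap": opening from 0.0 (shut) to 1.0 (fully open); "grasp_force": force on a finger pad.
Only numpy, scipy, OpenCV 4.12 (cv2) and the standard library are available. Lean on these libraries where they do the work, as an engineer would, in place of code of your own. Each camera call takes 0.05 s, during which the arm holds its last target. There are 200 camera calls.

## Task

Load the blind flange into the blast cabinet: with the fingertips push it steadily along the feed tray so that it swings the hanging flap inwards, and keep pushing until it tips over the sill and slides down the chute onto the grate inside. Then draw the fingers back out so that the flap swings fully shut behind it and keeps the grit in. Only push the flange, never pick it up or flick it, and leave the things on the bench where they are.

Things in the scene. Friction and masses are not known exactly. Their poses are not given: they have to be found in the camera images.
- cabinet: Blue bench-top blast cabinet with loading chute, fixed. Origin: on the bench, straight below the middle of the shut flap's lower edge. +x: feed direction, level, into the cabinet; y across; z up. Its wall (380 mm high, y = -110 to 250 mm) stands at x = 90 mm; the chute juts out from it. Steel on steel slides with friction 0.24 to 0.36: a part pushed with its centre past the sill edge slides down.
- sill (a point): On the deck, mid-doorway, 150 mm above the cabinet's origin, same axes. The level feed tray leads here from x = -250 mm (rear end open), 150 mm wide inside, with side lips 4 mm thick, 20 mm high, up to x = -18 mm. The doorway is 150 mm wide between cheeks and 100 mm high up to the pin.
- sill_edge (a point): Middle of the edge where the level deck ends, 35 mm past sill along +x. From here the chute drops at 40 degrees to the grate, 95 mm below the deck and beginning 148 mm past sill.
- pin (a point): Middle of the flap's hinge pin (along y), 100 mm above the deck and 10 mm before sill (x = -10 mm). Over it the hood has a top rail (x = -22 to -10 mm, 114 to 126 mm above the deck, 198 mm wide) and, behind the rail, a clear roof (118 to 121 mm above the deck) back to the cabinet wall.
- flap (a joint): Steel flap that closes the doorway: 146 mm wide, 97 mm long, 3 mm thick, 0.3 kg, hung on the pin along its top edge. 0 rad = shut (lower edge 3 mm above the deck, at sill); it swings inwards only, to at most 1.4 rad. About 1.5 N at the lower edge opens it and its own weight shuts it.
- flange_center (a point): Centre (half-way up) of the blind flange: a flat solid dark-steel disc 95 mm in diameter and 16 mm thick with four bolt holes, 0.65 to 0.95 kg, lying flat on the feed tray in front of the flap, so 8 mm above the deck.
- can: Round tin with a pale label and lid, 72 mm in diameter, 105 mm high, standing on the bench beside the tray; to be left alone. Origin at the centre of its underside.
- wrench: Spanner 190 mm long lying on the bench on the other side of the tray from the can; to be left alone. Origin at the middle of its underside.
- coupling: Brass hose coupling, hexagon 32 mm, 46 mm high, standing on the bench beside the loading hood; to be left alone. Origin at the centre of its underside.
Not all that is in view belongs to the job. Of the things that look like the part that bears flange_center, the middle-sized one is meant.

How it is judged:
On the way, in this order (a step that is already met when the one before it is completed fails the run):
1. the flange, lying on the deck, is in the doorway and holds the flap open (value of joint flap above 0.25 rad and x of flange_center in the frame of sill between -0.04 and 0.06 m and z of flange_center in the frame of sill above -0.02 m), for 0.05 s.
2. the flange has gone down the chute (x of flange_center in the frame of sill above 0.09 m and z of flange_center in the frame of sill below -0.04 m), for 0.1 s.
At the end, for the whole second after the job is handed in: The flange lies still inside the cabinet, down the chute (its centre more than 120 mm past the doorway and 60 mm below the deck), the flap hangs shut (within 0.05 rad), and the tin, spanner and coupling are within 20 mm of where they stood (x of flange_center in the frame of sill between 0.12 and 0.44 m and z of flange_center in the frame of sill below -0.06 m and linear speed of flange below 0.02 m/s and value of joint flap below 0.05 rad and distance of each of can, wrench, coupling from where it was at the start of the episode below 0.02 m); the robot touches nothing.
It fails at once if the flange is lifted off the tray (z of flange_center in the frame of sill above 0.022 m).
It fails at once if the flange is flicked or thrown along the tray (faster than 0.5 m/s before the doorway) (linear speed of flange above 0.5 m/s and x of flange_center in the frame of sill below 0 m).
It fails at once if the flange falls off the tray (z of flange_center in the frame of sill below -0.03 m and x of flange_center in the frame of sill below 0 m).
It fails at once if a thing on the bench is knocked away (distance of any of can, wrench, coupling from where it was at the start of the episode above 0.03 m).
It also fails if it takes over 40 s, if anything falls off the work surface, if the arm or the gripper's body presses on something with over 40 N, if the wrist force passes 120 N, or if a joint passes its speed limit or range.

## Working session

There is one attempt and no reset: what is moved stays moved. The work goes in short steps, Python scripts to look and compute and a tool call to move; the robot and the scene stay as the last step left them, time stands still between calls to the robot, and variables do not carry over. Pictures are saved under pics/ and viewed, at most 10 in all, crops included, and the job is handed in when it is done.

Besides the shell and the picture viewer there is one more tool, called after "Emit:" by a JSON object that holds its "fn" and its "kwargs". move_arm: Moves the arm, as the interface text tells. Its arguments: {"type":"object","properties":{"deltas":{"type":"array","items":{"type":"array","items":{"type":"array","items":{"type":"number"}}}},"grip_force":{"type":"number"}},"required":["deltas"]}

```bash
mkdir -p pics; cat > h.py <<'E'
import numpy as np, cv2
from rig import sensors, camera, camera_model, ctrl
def look(n):
    m=camera_model(n); im,d=camera(n); return im,d,m
def pts(d,m):
    v,u=np.mgrid[:400,:640]
    c=np.stack([(u-m['cx'])/m['fx']*d,-(v-m['cy'])/m['fy']*d,-d],-1)
    return c@np.array(m['rotation']).T+np.array(m['eye'])
E
python3 - <<'E'
from h import *
for n in ('scene','top'):
    im,d,m=look(n); cv2.imwrite(f'pics/{n}.png',im[:,:,::-1]); np.savez(f'{n}.npz',im=im,p=pts(d,m),d=d); print(n,m)
print(sensors.read_state())
E
```

```text
Traceback (most recent call last):
  File "h.py", line 8, in pts
    return c@np.array(m['rotation']).T+np.array(m['eye'])
           ~^~~~~~~~~~~~~~~~~~~~~~~~~~
ValueError: matmul: Input operand 1 has a mismatch in its core dimension 0, with gufunc signature (n?,k),(k,m?)->(n?,m?) (size 4 is different from 3)
```

View pics/scene.png

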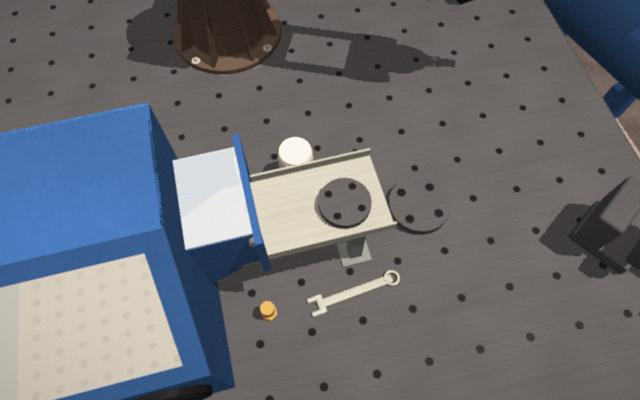

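The scene view shows the tray at about (320,205) with a disc on it at (345,202). A second disc lies on the bench at (420,205). The tin is at (295,152), the spanner at (355,292) and the coupling at (268,310).

```bash
sed -i "s/np.array(m\['rotation'\]).T/R(m).T/" h.py; cat >> h.py <<'E'
from scipy.spatial.transform import Rotation
def R(m):
    r=np.array(m['rotation']); return Rotation.from_quat(r).as_matrix() if r.size==4 else r
E
python3 - <<'E'
from h import *
for n in ('scene','top'):
    im,d,m=look(n); cv2.imwrite(f'pics/{n}.png',im[:,:,::-1]); np.savez(f'{n}.npz',im=im,p=pts(d,m),d=d); print(n,m)
p=np.load('scene.npz')['p']
for u,v in ((345,202),(420,205),(295,152),(268,310),(275,230),(215,200),(450,350),(390,215),(300,245)): print(u,v,p[v,u].round(3))
print(sensors.read_state())
E
```

```text
scene {'fx': 479.0607659089227, 'fy': 479.0607659089227, 'cx': 316.87637141774616, 'cy': 199.98881638508698, 'eye': array([0.97661907, 0.03009254, 0.93044819]), 'rotation': array([0.17328696, 0.14574623, 0.60800228, 0.76096182])}
top {'fx': 396.5209224811886, 'fy': 396.5209224811886, 'cx': 322.28086973017326, 'cy': 194.74472061290405, 'eye': array([0.46072749, 0.0926171 , 0.921769  ]), 'rotation': array([-0.07188567,  0.0670637 ,  0.71273421, -0.69451051])}
345 202 [0.624 0.151 0.168]
420 205 [0.599 0.326 0.022]
295 152 [0.464 0.09  0.107]
268 310 [ 0.752 -0.022  0.048]
275 230 [0.642 0.021 0.152]
215 200 [ 0.624 -0.059  0.272]
450 350 [0.889 0.294 0.002]
390 215 [0.659 0.226 0.152]
300 245 [0.688 0.057 0.173]
{'time': 0.15, 'q': array([ 1.13637420e+00,  4.80685093e-01,  1.59671138e+00,  2.91590255e-05,
        1.06510465e+00, -4.65962511e-02]), 'dq': array([-0.00201083,  0.00028009, -0.00282463, -0.00075253,  0.00019416,
       -0.00159144]), 'effort': array([ 2.10264363e-03, -9.51150513e+01, -4.30459535e+01,  1.23500099e-04,
        8.14710424e-03, -1.33965969e-05]), 'eef_pos': array([0.24565695, 0.6014646 , 0.23082818]), 'ee_rot': array([ 1.92706875e-01,  9.81256263e-01, -4.38121590e-04, -1.20581579e-04]), 'force': array([ 0.32276797, -0.4492574 ,  0.13403344]), 'wrist_torque': array([ 0.01863161, -0.04486172, -0.01634788]), 'grasp_force': 0.0, 'finger_gap': 1.0004080061542096}
```

View pics/top.png

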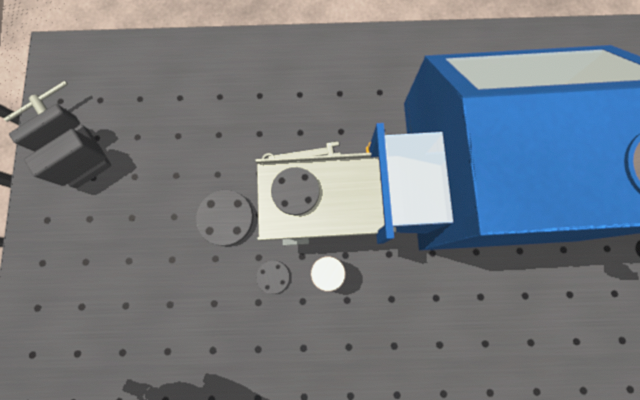

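The top view shows three discs: a large one on the bench at (224,217), one on the tray at (295,190) and a small one at (273,277). The tray disc should be the middle-sized one, so I'll measure all three, the tray axes and the rail.

```bash
python3 - <<'E'
from h import *
def rect(q): 
    return cv2.minAreaRect((q[:,:2]*1000).astype(np.float32))
for n in ('scene','top'):
    z=np.load(n+'.npz'); im,p=z['im'],z['p']; hsv=cv2.cvtColor(im,cv2.COLOR_RGB2HSV)
    mx=im.max(-1); X,Y,Z=p[...,0],p[...,1],p[...,2]
    box=(X>.4)&(X<.85)&(Y>-.1)&(Y<.45)
    def blobs(mask,name,mn=150):
        k,l,s,c=cv2.connectedComponentsWithStats((mask&box).astype(np.uint8))
        for i in range(1,k):
            if s[i,4]>mn:
                q=p[l==i]; cc,r=cv2.minEnclosingCircle((q[:,:2]*1000).astype(np.float32)); print(n,name,np.round(c[i]),s[i,4],'circ',np.round(cc,1),round(r,1),'z',np.median(q[:,2]).round(4),'rect',np.round(rect(q)[0],1),np.round(rect(q)[1],1),round(rect(q)[2],2))
    blobs((mx<120)&(Z>.158)&(Z<.176),'disc')
    blobs((Z>.010)&(Z<.04)&(mx<140)&(hsv[...,1]<80),'bench disc')
    blobs((Z>.145)&(Z<.156)&(mx>120),'deck')
    blobs((Z>.262)&(Z<.285)&(hsv[...,1]>120),'rail')
    blobs((Z>.262)&(Z<.285)&(hsv[...,1]<=120),'roof')
    blobs((Z>.163)&(Z<.178)&(mx>100)&(hsv[...,1]<120),'lip',40)
    blobs((Z>.03)&(Z<.06)&(hsv[...,1]>120)&(hsv[...,0]<40),'coupling',20)
    blobs((Z>.098)&(Z<.115),'can')
im=np.load('top.npz')['im'][140:300,190:400]; cv2.imwrite('pics/crop.png',cv2.resize(im[:,:,::-1],None,fx=3.5,fy=3.5))
E
```

```text
scene disc [308. 165.] 300 circ [533.4 106.9] 114.5 z 0.1624 rect [533.1 106.9] [  3.9 229.1] 1.89
scene disc [344. 202.] 2005 circ [621.6 150.3] 47.0 z 0.1675 rect [621.9 149.7] [92.4 91.3] 68.71
scene disc [331. 240.] 193 circ [687.2 115.2] 111.5 z 0.1611 rect [687.4 115.2] [  3.1 222.9] 1.95
scene disc [234. 263.] 191 circ [693.  -57.6] 42.2 z 0.1673 rect [692.5 -57.6] [ 2.9 84.4] 2.05
scene bench disc [419. 204.] 2783 circ [591.2 324.5] 66.0 z 0.0231 rect [592.  324.7] [128.3 128.3] 27.34
scene deck [311. 203.] 6856 circ [603.6 108.4] 135.4 z 0.1517 rect [604.  109.3] [145.4 232.1] 2.04
scene rail [245. 196.] 858 circ [614.7 -34.6] 102.5 z 0.2776 rect [615.4 -52.1] [195.9  98.7] 1.82
scene roof [216. 198.] 5178 circ [614.2 -55.1] 91.9 z 0.2728 rect [613.4 -56.2] [164.7  89. ] 0.66
scene lip [309. 162.] 441 circ [532.3 107.8] 113.9 z 0.1707 rect [531.2 107.7] [  7.6 227.8] 2.0
scene lip [344. 201.] 1761 circ [619.8 150.4] 47.9 z 0.1676 rect [619.8 151. ] [94.2 92.9] 49.06
scene lip [331. 238.] 503 circ [687.  113.3] 113.6 z 0.1705 rect [685.3 113.3] [  6.3 227.1] 1.7
scene couplin
[... 355 characters left out ...]
[458.  213.2] [70.1 72.8] 89.31
top deck [326. 199.] 7073 circ [612.5 102.5] 141.3 z 0.1493 rect [612.6 101.3] [148.9 245.2] 1.5
top rail [384. 180.] 824 circ [615.1  -8.9] 99.2 z 0.2753 rect [615.1  -9.6] [198.3  12.1] 1.6
top roof [413. 179.] 4580 circ [616.6 -55.8] 89.0 z 0.2704 rect [615.9 -56.8] [158.4  87.6] 0.59
top lip [313. 157.] 331 circ [686.7 111.6] 113.9 z 0.1687 rect [687.9 111.6] [  5.5 227.8] 1.88
top lip [295. 190.] 1560 circ [623.1 149.9] 47.4 z 0.1652 rect [623.3 150. ] [92.1 92.4] 88.6
top lip [318. 234.] 287 circ [533.  106.9] 113.9 z 0.1691 rect [534.4 106.9] [  5.3 227.8] 1.39
top can [328. 273.] 824 circ [462.3  88.6] 32.7 z 0.1041 rect [462.4  88.6] [64.9 63.7] 88.75
```

View pics/crop.png

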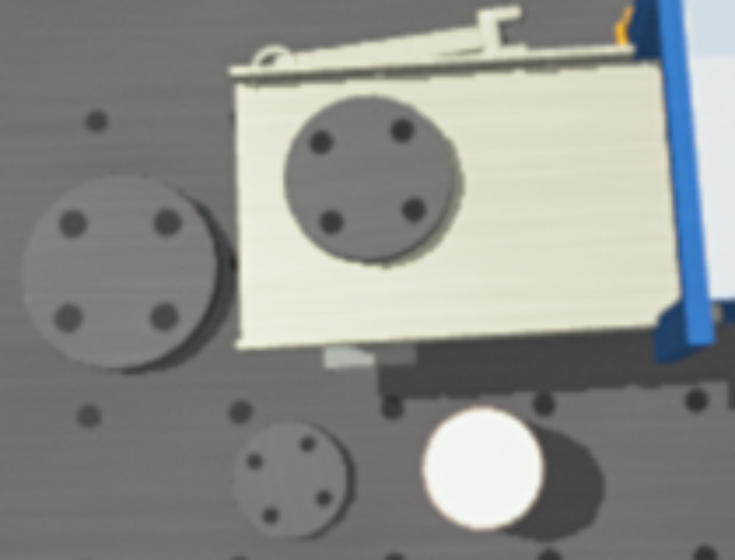

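The crop confirms the tray disc at (375,180): measured diameter about 95 mm with its top at z≈0.166. The bench discs are about 130 mm at (120,272) and 72 mm at (290,480), so the tray disc is the middle-sized one.

The sill is at about (0.615, -0.025) and the feed direction at about (0.033, -0.999). In sill coordinates the flange is at (-0.175, +0.013).

The gripper's body can't pass the rail. I'll turn the fingers along the feed direction, fully open, and push with the back of the front finger, which reaches 57 mm ahead of the tool axis.

Emit:
{"fn": "move_arm", "kwargs": {"deltas": [[[3.7, -3.1, 0, 0.042, -1], [3.7, -3.1, 0, 0.042, -1], [3.7, -3.1, 0, 0.042, -1], [3.7, -3.1, 0, 0.042, -1], [3.7, -3.1, 0, 0.042, -1], [3.7, -3.1, 0, 0.042, -1], [3.7, -3.1, 0, 0.042, -1], [3.7, -3.1, 0, 0.042, -1], [3.7, -3.1, 0, 0.042, -1], [3.7, -3.1, 0, 0.042, -1]]]}}

```text
time: 1.4
eef_pos: [0.6168, 0.2905, 0.2311]
ee_rot: [-0.017, 1.0, -0.0, -0.0]
force: [-0.5, 0.1, 0.3]
finger_gap: 0.999
grasp_force: 0.0
```

Emit:
{"fn": "move_arm", "kwargs": {"deltas": [[[0, 0, -2.5, 0, -1], [0, 0, -2.5, 0, -1], [0, 0, -1.5, 0, -1], [0, 0, 0, 0, -1]]]}}

```text
time: 1.9
eef_pos: [0.6151, 0.2916, 0.1652]
ee_rot: [-0.016, 1.0, -0.0, -0.001]
force: [-0.4, 0.3, 0.9]
finger_gap: 1.0
grasp_force: 0.0
```

```bash
python3 - <<'E'
from h import *
s=sensors.read_state(); print(s['eef_pos'],s['q'],s['force'],Rotation.from_quat(s['ee_rot']).as_matrix().round(4))
im,d,m=look('scene'); p=pts(d,m); np.savez('s2.npz',im=im,p=p)
cv2.imwrite('pics/s2.png',im[:,:,::-1])
cv2.imwrite('pics/s2c.png',cv2.resize(im[120:300,300:520,::-1],None,fx=3.3,fy=3.3))
E
```

```text
[0.61508277 0.29158319 0.16523172] [ 3.98175904e-01  5.88229899e-01  1.58015399e+00 -5.89263123e-05
  9.75310363e-01 -1.20508246e+00] [-0.4200381   0.33339187  0.86903161] [[-9.995e-01 -3.250e-02 -1.900e-03]
 [-3.250e-02  9.995e-01 -9.000e-04]
 [ 1.900e-03 -8.000e-04 -1.000e+00]]
```

View pics/s2.png

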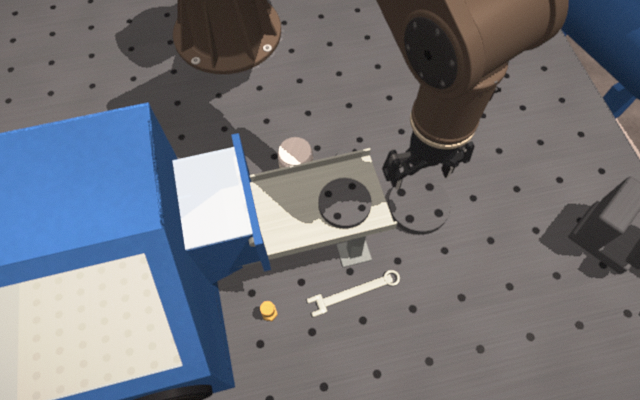

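The view shows the gripper above the tray's rear end, with the front finger at about (395,165), the body at (440,150) and the flange at (345,202). I'll measure the finger and body profile along the feed direction from depth.

```bash
python3 - <<'E'
from h import *
z=np.load('s2.npz'); p=z['p']; f=np.array([.0325,-.9995]); l=np.array([.9995,.0325]); t=np.array([.6151,.2916,.1652])
g=p[100:200,370:490].reshape(-1,3)-t; a=g[:,:2]@f; b=g[:,:2]@l; h=g[:,2]
ok=(abs(a)<.1)&(abs(b)<.06)&(h>-.005)&(h<.2)
for lo in np.arange(-.005,.2,.01):
    k=ok&(h>=lo)&(h<lo+.01)
    if k.sum()>3: print(f'{lo*1000:.0f} n{k.sum()} fwd {np.percentile(a[k],[2,98])*1000} lat {np.percentile(b[k],[2,98])*1000}')
E
```

```text
15 n48 fwd [-51.99585748  54.68172278] lat [-10.40085483   9.65191826]
25 n71 fwd [-53.61318156  57.74352507] lat [-11.21254753   9.85535281]
35 n48 fwd [-52.04031971  57.57847259] lat [-1.73359975 10.62823978]
45 n34 fwd [-46.7927692   57.30082162] lat [ 2.83726757 10.50072435]
55 n85 fwd [-63.53786011  72.84531974] lat [-8.49188726 12.60494301]
65 n242 fwd [-70.43009532  75.4520859 ] lat [-10.85844559  12.58180127]
75 n227 fwd [-66.65602187  74.06919827] lat [-10.91290214  16.15429752]
85 n158 fwd [-67.90368669  72.89078433] lat [-10.01497743  16.87808297]
95 n175 fwd [-66.6433177  71.7274222] lat [-9.18260385 19.00095536]
105 n216 fwd [-65.25603603  70.42852985] lat [-10.74559845  17.94507501]
115 n243 fwd [-64.12854802  68.28527236] lat [-12.30821347  11.12780437]
125 n66 fwd [-9.54198811 39.00837996] lat [-7.62172103 36.21723452]
135 n160 fwd [-17.76557239  38.82751045] lat [-8.66671616 36.80428039]
145 n183 fwd [-14.3473211   38.87180924] lat [-11.52759236  36.80072489]
155 n180 fwd [-16.34480033  38.59419501] lat [-9.7120621  36.72984721]
165 n149 fwd [-5.59207237 38.46214429] lat [ 0.46362144 36.88278269]
175 n5 fwd [21.05843779 36.23854015] lat [13.55851924 31.69452995]
185 n115 fwd [-20.49132188  48.41550218] lat [-7.00269698 46.95115153]
195 n206 fwd [-25.33414738  48.12313069] lat [-15.41339108  46.39346081]
```

View pics/s2c.png

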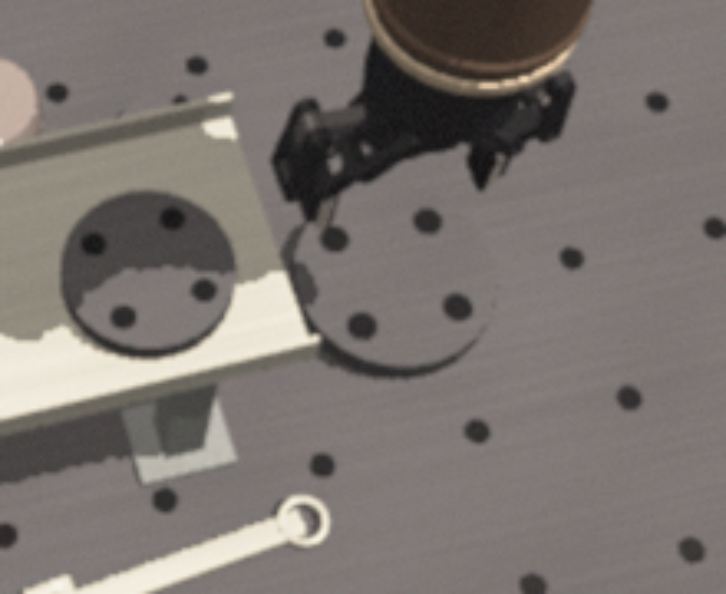

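In the crop the flange is at (147,270), the front finger tip at (310,205) and the knuckle at (295,165). The finger back reaches 57 mm ahead of the tool axis, the open tips sit about 14 mm above the TCP, and the knuckles stick out to about 75 mm higher up. I'll lower beside the tray's open end, then move up to the disc.

Emit:
{"fn": "move_arm", "kwargs": {"deltas": [[[0.1, 0, -1.2, 0, -1], [0.1, 0, -1.2, 0, -1], [0, 0, 0, 0, -1]]]}}

```text
time: 2.33
eef_pos: [0.6172, 0.2915, 0.1411]
ee_rot: [-0.016, 1.0, -0.0, -0.001]
force: [0.4, 0.1, 0.3]
finger_gap: 0.998
grasp_force: 0.0
```

Emit:
{"fn": "move_arm", "kwargs": {"deltas": [[[0.03, -1, 0, 0, -1], [0.03, -1, 0, 0, -1], [0.03, -1, 0, 0, -1], [0.03, -1, 0, 0, -1], [0.03, -1, 0, 0, -1], [0.03, -1, 0, 0, -1], [0.03, -1, 0, 0, -1], [0, 0, 0, 0, -1]]]}}

```text
time: 3.32
eef_pos: [0.6198, 0.2207, 0.1422]
ee_rot: [-0.016, 1.0, -0.0, -0.0]
force: [0.8, 0.7, 0.1]
finger_gap: 0.999
grasp_force: 0.0
```

```bash
cat >> h.py <<'E'
f=np.array([.0325,-.9995]); l=np.array([.9995,.0325]); S=np.array([.6148,-.025])
def loc(xy): d=np.asarray(xy)[...,:2]-S; return np.stack([d@f,d@l],-1)*1000
def report(name,zs=.1505):
    s=sensors.read_state(); print('tcp',loc(s['eef_pos']).round(1),s['eef_pos'][2].round(4),'F',s['force'].round(1),'t',s['time'])
    im,d,m=look('scene'); p=pts(d,m); np.savez(name+'.npz',im=im,p=p); cv2.imwrite(f'pics/{name}.png',im[:,:,::-1])
    Lc=loc(p); Z=p[...,2]-.1515
    k=(Z>.012)&(Z<.020)&(abs(Lc[...,1])<68)&(Lc[...,0]>-230)&(Lc[...,0]<-24)
    q=Lc[k]; print('disc-ish n',len(q),'x',np.percentile(q[:,0],[1,99]).round(1),'y',np.percentile(q[:,1],[1,99]).round(1))
    return im,p,Lc,Z
E
python3 - <<'E'
from h import *
im,p,L,Z=report('s3'); t=loc(sensors.read_state()['eef_pos']); g=L-t; h=p[...,2]-sensors.read_state()['eef_pos'][2]
for lo in range(10,200,8):
    k=(h*1000>=lo)&(h*1000<lo+8)&(abs(g[...,1])<60)&(g[...,0]<90)&(g[...,0]>-90)&(im.max(-1)<70)
    for nm,kk in (('front',k&(g[...,0]>45)),('mid',k&(abs(g[...,0])<40))):
        q=g[kk]
        if len(q)>3: print(lo,nm,len(q),'fwd',np.percentile(q[:,0],[3,50,97]).round(1),'lat',np.percentile(q[:,1],[3,97]).round(1))
E
```

```text
tcp [-245.4   13. ] 0.1422 F [0.8 0.7 0.1] t 3.325
disc-ish n 2028 x [-185.7  -95.1] y [-32.9  56.4]
18 front 76 fwd [57.7 81.2 89.2] lat [-33.7  23.3]
26 front 53 fwd [52.1 80.3 87.4] lat [-31.7  22.4]
34 front 11 fwd [51.5 57.3 58.5] lat [-3.5  6. ]
42 front 8 fwd [51.6 55.5 58. ] lat [2.4 8.3]
50 front 5 fwd [47.3 57.8 59.2] lat [ 4.4 10.7]
58 front 58 fwd [45.7 53.1 74.8] lat [-8.7 11.9]
66 front 74 fwd [46.3 68.3 75.7] lat [-9.2 11.4]
74 front 27 fwd [46.3 69.3 74.6] lat [-9.5 11.4]
74 mid 65 fwd [-38.9  29.8  38.7] lat [-3.5 16.1]
82 front 26 fwd [62.5 72.8 73.8] lat [-8.1 10.8]
82 mid 71 fwd [-34.9  24.4  39.6] lat [-3.7 16.2]
90 front 37 fwd [61.7 71.6 73. ] lat [-8.  11.5]
90 mid 36 fwd [-29.   26.2  32.1] lat [ 9.3 18. ]
98 front 39 fwd [53.4 64.2 71.6] lat [-8.2 11.2]
98 mid 55 fwd [11.7 23.9 37.4] lat [ 8.6 18.7]
106 front 46 fwd [46.1 66.1 70.9] lat [-5.8 11.7]
106 mid 27 fwd [-38.1  30.3  39.1] lat [ 7.7 17.6]
114 front 68 fwd [58.4 64.8 69.9] lat [-10.   11.7]
114 mid 24 fwd [30.5 37.2 39.4] lat [-4.7 10.1]
122 mid 16 fwd [36.4 38.9 39.3] lat [-3.4  8.8]
130 mid 80 fwd [-15.2  22.2  38.8] lat [ 0.5 36.3]
138 mid 112 fwd [-20.3  18.8  38.9] lat [ 4.3 36.1]
146 mid 111 fwd [-17.2  19.   39.2] lat [ 0.4 36.4]
154 mid 115 fwd [-13.4  19.8  38.9] lat [ 0.7 36.5]
162 mid 98 fwd [-6.2 21.6 38.3] lat [ 7.4 36.7]
170 mid 13 fwd [13.1 22.7 33.8] lat [19.4 35.1]
194 mid 15 fwd [ 4.8 19.3 36. ] lat [28.3 45. ]
```

The flange has been pushed to x≈-142. The numbers suggest the front knuckle (70–75 mm ahead, up to about 111 mm above the deck) will meet the pin before the disc centre reaches the sill edge. I'll probe that limit first with the finger beside the disc, at y≈-57.

Emit:
{"fn": "move_arm", "kwargs": {"deltas": [[[0, 1.3, 0, 0, -1], [-3.5, 0, 0, 0, -1], [-3.5, -0.2, 0, 0, -1], [0, 0, 0, 0, -1], [0.15, -4, 0, 0, -1], [0.15, -4, 0, 0, -1], [0.13, -4, 0, 0, -1], [0.1, -3, 0, 0, -1], [0, 0, 0, 0, -1]]]}}

```text
time: 4.5
eef_pos: [0.5562, 0.0816, 0.1424]
ee_rot: [-0.015, 1.0, -0.0, 0.0]
force: [0.3, 1.3, -0.3]
finger_gap: 0.997
grasp_force: 0.0
```

```bash
python3 - <<'E'
from h import *
im,p,L,Z=report('s4')
cv2.imwrite('pics/s4c.png',cv2.resize(im[90:290,200:420,::-1],None,fx=3,fy=3))
E
```

```text
tcp [-108.4  -55.1] 0.1424 F [ 0.3  1.3 -0.3] t 4.5
disc-ish n 2084 x [-183.9  -93.6] y [-46.1  56.5]
```

View pics/s4c.png

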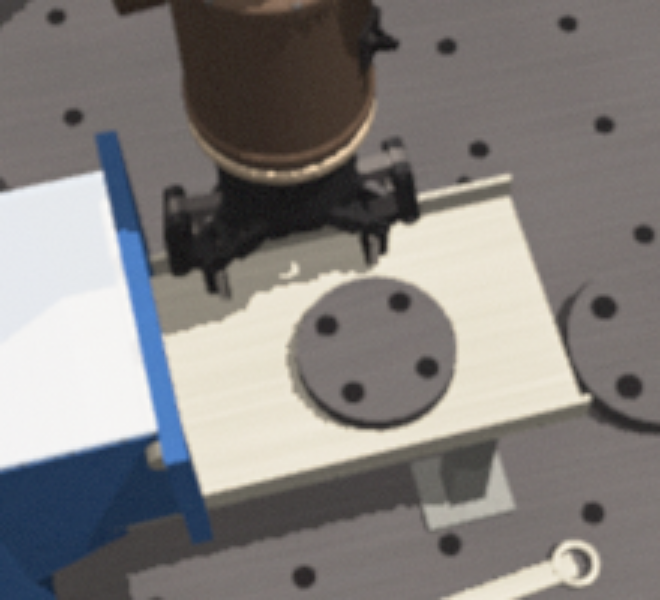

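The crop shows the front finger at (185,245) beside the disc at (375,350), with the knuckle just short of the blue rail at (150,250). I'll creep forward and watch the force.

Emit:
{"fn": "move_arm", "kwargs": {"deltas": [[[0.04, -1.2, 0, 0, -1], [0.01, -0.5, 0, 0, -1], [0.01, -0.3, 0, 0, -1], [0, 0, 0, 0, -1]]]}}

```text
time: 5.05
eef_pos: [0.5558, 0.0627, 0.1423]
ee_rot: [-0.016, 1.0, -0.0, 0.0]
force: [-0.9, 0.2, -0.1]
finger_gap: 1.0
grasp_force: 0.0
```

Emit:
{"fn": "move_arm", "kwargs": {"deltas": [[[0.01, -0.3, 0, 0, -1], [0.01, -0.2, 0, 0, -1], [0, 0, 0, 0, -1]]]}}

```text
time: 5.42
eef_pos: [0.556, 0.0576, 0.1423]
ee_rot: [-0.016, 1.0, 0.0, 0.0]
force: [0.5, -0.3, -0.1]
finger_gap: 0.999
grasp_force: 0.0
```

Emit:
{"fn": "move_arm", "kwargs": {"deltas": [[[0.01, -0.3, 0, 0, -1], [0, 0, 0, 0, -1]]]}}

```text
time: 5.68
eef_pos: [0.5561, 0.0546, 0.1423]
ee_rot: [-0.016, 1.0, 0.0, -0.0]
force: [-1.1, 6.5, 1.2]
finger_gap: 0.998
grasp_force: 0.0
```

Emit:
{"fn": "move_arm", "kwargs": {"deltas": [[[0.01, -0.3, 0, 0, -1], [0, 0, 0, 0, -1]]]}}

```text
time: 5.92
eef_pos: [0.5562, 0.0522, 0.1423]
ee_rot: [-0.016, 1.0, 0.0, 0.0]
force: [0.4, 11.5, -2.0]
finger_gap: 1.001
grasp_force: 0.0
```

Emit:
{"fn": "move_arm", "kwargs": {"deltas": [[[0.01, -0.2, 0, 0, -1], [0, 0, 0, 0, -1]]]}}

```text
time: 6.18
eef_pos: [0.5563, 0.0507, 0.1422]
ee_rot: [-0.016, 1.0, 0.001, 0.0]
force: [2.0, 14.8, -4.0]
finger_gap: 0.999
grasp_force: 0.0
```

```bash
python3 - <<'E'
from h import *
im,p,L,Z=report('s5')
b=look('top')[0]
a=cv2.resize(im[110:220,200:330,::-1],(390*1,330)); c=cv2.resize(b[120:260,330:480,::-1],(390,364))
cv2.imwrite('pics/s5c.png',np.hstack([cv2.resize(a,(390,364)),c]))
E
```

```text
tcp [-77.6 -56. ] 0.1422 F [ 2.  14.8 -4. ] t 6.175
disc-ish n 2084 x [-183.7  -93.9] y [-46.2  56. ]
```

View pics/s5c.png

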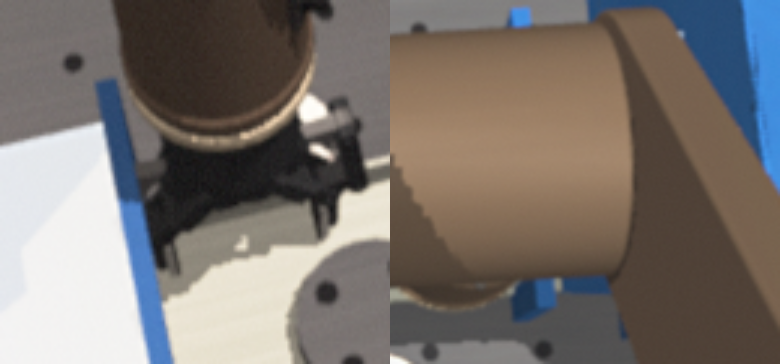

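The knuckle passes under the rail and meets something, with the force rising about 2 N/mm from TCP x≈-82. I'll check where the front finger really is in this picture.

```bash
python3 - <<'E'
from h import *
for n,t,z in (('s4',[-108.4,-55.1],.1424),('s5',[-77.6,-56],.1422)):
    d=np.load(n+'.npz'); im,p=d['im'],d['p']; g=loc(p)-np.array(t); h=(p[...,2]-z)*1000
    for lo in range(14,126,8):
        k=(h>=lo)&(h<lo+8)&(abs(g[...,1])<25)&(abs(g[...,0])<95)&(im.max(-1)<75)
        q=g[k]
        if len(q)>3: print(n,lo,len(q),'fwd',np.percentile(q[:,0],[0,3,97,100]).round(1))
E
```

```text
s4 14 26 fwd [-82.3 -43.3  19.9  21.2]
s4 22 22 fwd [-53.8 -52.6  55.2  56.1]
s4 30 19 fwd [-53.9 -53.7  55.5  55.7]
s4 38 22 fwd [-53.6 -53.4  55.6  56.7]
s4 46 9 fwd [-41.8 -41.7  56.3  56.4]
s4 54 35 fwd [-63.5 -60.6  60.   61.6]
s4 62 222 fwd [-71.9 -65.3  69.8  75.4]
s4 70 128 fwd [-71.6 -68.4  73.6  74.9]
s4 78 200 fwd [-69.7 -66.   70.8  74.1]
s4 86 99 fwd [-67.6 -65.7  72.4  73. ]
s4 94 126 fwd [-69.  -65.5  71.3  72. ]
s4 102 138 fwd [-67.2 -65.2  70.   70.8]
s4 110 153 fwd [-66.4 -64.7  68.8  69.6]
s4 118 92 fwd [-65.  -63.3  67.3  68.2]
s5 14 25 fwd [-80.4 -52.9  22.9  24.4]
s5 22 25 fwd [-52.7 -51.4  56.2  56.5]
s5 30 18 fwd [-53.1 -53.   55.3  55.6]
s5 38 20 fwd [-53.1 -52.   56.   56.3]
s5 46 14 fwd [-53.  -52.1  52.7  54. ]
s5 54 31 fwd [-60.8 -59.4  54.6  55.1]
s5 62 180 fwd [-72.4 -67.5  55.1  55.7]
s5 70 99 fwd [-70.4 -68.5  49.5  51.1]
s5 78 178 fwd [-70.1 -66.8  44.   44.9]
s5 86 79 fwd [-68.5 -67.   36.2  37.5]
s5 94 100 fwd [-68.9 -66.6  34.   52.9]
s5 102 117 fwd [-67.  -65.3  54.2  55.3]
s5 110 99 fwd [-66.7 -65.6  52.3  54.3]
s5 118 38 fwd [-64.5 -63.7  40.1  40.5]
```

Emit:
{"fn": "move_arm", "kwargs": {"deltas": [[[0.01, -0.2, 0, 0, -1], [0, 0, 0, 0, -1]]]}}

```text
time: 6.52
eef_pos: [0.5564, 0.0493, 0.1422]
ee_rot: [-0.016, 1.0, 0.001, 0.0]
force: [1.5, 21.6, -6.9]
finger_gap: 0.998
grasp_force: 0.0
```

Emit:
{"fn": "move_arm", "kwargs": {"deltas": [[[0, 0, -0.3, 0, -1], [0, 0, 0, 0, -1]]]}}

```text
time: 6.78
eef_pos: [0.5563, 0.0496, 0.1393]
ee_rot: [-0.016, 1.0, 0.001, 0.0]
force: [-1.6, 22.5, 0.7]
finger_gap: 0.998
grasp_force: 0.0
```

The jam limit is about TCP x=-77, which puts the disc centre at most 27 mm past the sill. A creeping push therefore stops about 8 mm short of the sill edge, and the last centimetre needs a steady push at moderate speed, under 0.5 m/s. I'll back out and use the retreat to measure how the arm tracks at that speed.

Emit:
{"fn": "move_arm", "kwargs": {"deltas": [[[-0.01, 0.5, 0.3, 0, -1], [-0.1, 3, 0, 0, -1], [-0.15, 4.5, 0, 0, -1], [-0.15, 4.5, 0, 0, -1]]]}}

```text
time: 7.28
eef_pos: [0.5523, 0.1738, 0.1424]
ee_rot: [-0.016, 1.0, -0.0, 0.0]
force: [0.8, 0.9, 0.3]
finger_gap: 1.0
grasp_force: 0.0
```

```bash
python3 - <<'E'
from h import *
s=sensors.read_state(); print(s['eef_pos'],s['dq'].round(3),s['q'].round(4),s['time'])
E
```

```text
[0.55232655 0.1737525  0.14244476] [ 0.622  0.1   -0.199 -0.001  0.092  0.614] [ 2.5260e-01  4.8670e-01  1.8475e+00 -3.0000e-04  8.0720e-01 -1.3495e+00] 7.275
```

Emit:
{"fn": "move_arm", "kwargs": {"deltas": [[[0, 0, 0, 0, -1]]]}}

```text
time: 7.4
eef_pos: [0.5522, 0.1753, 0.1424]
ee_rot: [-0.018, 1.0, 0.0, 0.0]
force: [-0.5, -0.4, -0.7]
finger_gap: 1.002
grasp_force: 0.0
```

```bash
python3 - <<'E'
from h import *
s=sensors.read_state(); print(s['eef_pos'],s['dq'].round(3),s['q'].round(4),s['time'])
E
```

```text
[0.55219444 0.17528197 0.14239163] [-0.049 -0.007  0.019 -0.015 -0.001 -0.041] [ 2.550e-01  4.870e-01  1.847e+00  2.000e-04  8.070e-01 -1.351e+00] 7.4
```

The arm tracks each row at constant speed and stops within a couple of mm. I'll go back behind the disc and line up.

Emit:
{"fn": "move_arm", "kwargs": {"deltas": [[[-0.1, 3, 0, 0, -1], [-0.1, 3, 0, 0, -1], [3.4, 0.1, 0, 0, -1], [3.4, 0.1, 0, 0, -1], [0, 0, 0, 0, -1]]]}}

```text
time: 8.02
eef_pos: [0.6204, 0.2339, 0.1422]
ee_rot: [-0.016, 1.0, -0.0, 0.001]
force: [-0.0, -0.5, -0.2]
finger_gap: 0.999
grasp_force: 0.0
```

```bash
python3 - <<'E'
from h import *
im,p,L,Z=report('s6')
k=(Z>.011)&(Z<.020)&(abs(L[...,1])<68)&(L[...,0]>-192)&(L[...,0]<-80)
n,lab,st,c=cv2.connectedComponentsWithStats(k.astype(np.uint8)); i=1+st[1:,4].argmax()
cc,r=cv2.minEnclosingCircle(L[lab==i].astype(np.float32)); print(cc,r,L[lab==i].mean(0))
E
```

```text
tcp [-258.6   14. ] 0.1422 F [-0.  -0.5 -0.2] t 8.025
disc-ish n 2074 x [-186.2  -95.5] y [-32.8  56. ]
(-139.46484375, 11.201000213623047) 47.738304138183594 [-139.47544804   12.7470718 ]
```

The disc is at (-139.5, 12) and the finger is lined up. Now one continuous push, ramped up gently and kept below 0.43 m/s, stopping short of the jam limit.

Emit:
{"fn": "move_arm", "kwargs": {"deltas": [[[0.04, -1.2, 0, 0, -1], [0.02, -0.6, 0, 0, -1], [0.04, -1.2, 0, 0, -1], [0.07, -2.0, 0, 0, -1], [0.1, -3.0, 0, 0, -1], [0.14, -4.2, 0, 0, -1], [0.17, -5.3, 0, 0, -1], [0, 0, 0, 0, -1], [0, 0, 0, 0, -1]]]}}

```text
time: 9.2
eef_pos: [0.6239, 0.0589, 0.1424]
ee_rot: [-0.016, 1.0, -0.0, -0.0]
force: [0.7, 1.0, -0.5]
finger_gap: 1.0
grasp_force: 0.0
```

```bash
python3 - <<'E'
from h import *
im,p,L,Z=report('s7')
b=look('top')[0]
cv2.imwrite('pics/s7c.png',np.hstack([cv2.resize(im[100:280,160:360,::-1],(400,360)),cv2.resize(b[100:280,300:500,::-1],(400,360))]))
E
```

```text
tcp [-83.6  11.8] 0.1424 F [ 0.7  1.  -0.5] t 9.2
disc-ish n 33 x [-136.8  -27.3] y [ 7.  22.3]
```

View pics/s7c.png

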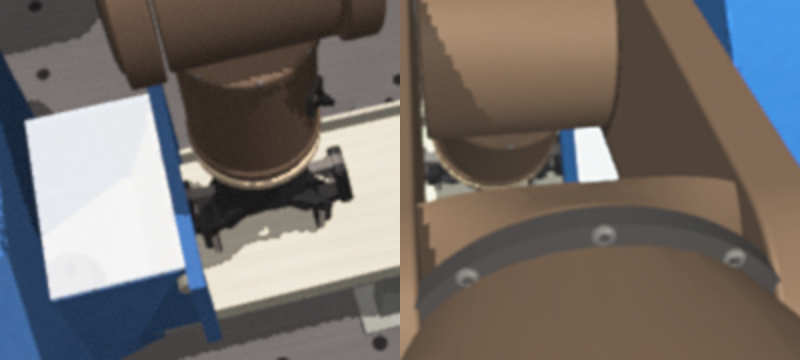

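The disc is no longer on the tray, and a faint round shape shows under the hood at (75,270). I'll draw the fingers back and look again.

Emit:
{"fn": "move_arm", "kwargs": {"deltas": [[[-0.03, 1, 0, 0, -1], [-0.07, 2, 0, 0, -1], [-0.1, 3, 0, 0, -1], [-0.1, 3, 0, 0, -1], [-0.1, 4, 0, 0, -1], [-0.1, 4, 0, 0, -1], [-0.1, 4, 0, 0, -1], [0, 0, 0, 0, -1]]]}}

```text
time: 10.3
eef_pos: [0.6171, 0.2742, 0.1422]
ee_rot: [-0.018, 1.0, 0.0, 0.0]
force: [0.6, -0.3, -0.2]
finger_gap: 1.0
grasp_force: 0.0
```

```bash
python3 - <<'E'
from h import *
im,p,L,Z=report('s8')
w,d,m=look('wrist')
print(m['eye'],R(m)[:,2])
b=look('top')[0]
cv2.imwrite('pics/s8c.png',np.vstack([np.hstack([cv2.resize(im[80:400,0:300,::-1],(400,427)),cv2.resize(b[40:280,360:585,::-1],(400,427))])]))
cv2.imwrite('pics/w8.png',w[:,:,::-1])
E
```

```text
tcp [-298.9   12. ] 0.1422 F [ 0.6 -0.3 -0.2] t 10.3Traceback (most recent call last):
  File "<stdin>", line 2, in <module>
  File "h.py", line 19, in report
    q=Lc[k]; print('disc-ish n',len(q),'x',np.percentile(q[:,0],[1,99]).round(1),'y',np.percentile(q[:,1],[1,99]).round(1))
                                           ~~~~~~~~~~~~~^^^^^^^^^^^^^^^
    return _quantile_unchecked(
        a, q, axis, out, overwrite_input, method, keepdims, weights)
    return _ureduce(a,
                    func=_quantile_ureduce_func,
    ...<5 lines>...
                    overwrite_input=overwrite_input,
                    method=method)
    r = func(a, **kwargs)
    result = _quantile(arr,
                       quantiles=q,
    ...<2 lines>...
                       out=out,
                       weights=wgt)
    slices_having_nans = np.isnan(arr[-1, ...])
                                  ~~~^^^^^^^^^
IndexError: index -1 is out of bounds for axis 0 with size 0
```

```bash
python3 - <<'E'
from h import *
im=look('scene')[0]; b=look('top')[0]; w=look('wrist')[0]
s0=np.load('scene.npz')['im']
def roof(x): 
    c=x[140:260,165:260].astype(float); return np.clip((c-c[:, :].min())*1.0,0,255)
def st(x): 
    g=cv2.cvtColor(x[140:260,165:260],cv2.COLOR_RGB2GRAY); g=cv2.createCLAHE(6,(3,3)).apply(g); return cv2.cvtColor(cv2.resize(g,(237,300)),cv2.COLOR_GRAY2BGR)
top=np.hstack([st(s0),st(im),np.zeros((300,326,3),np.uint8)])
top[:, 474:]=cv2.resize(w[:,:,::-1],(326,300))
bot=np.hstack([cv2.resize(im[120:400,0:300,::-1],(400,300)),cv2.resize(b[90:260,350:580,::-1],(400,300))])
cv2.imwrite('pics/s9.png',np.vstack([top,bot]))
E
```

```text
(no output)
```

View pics/s9.png

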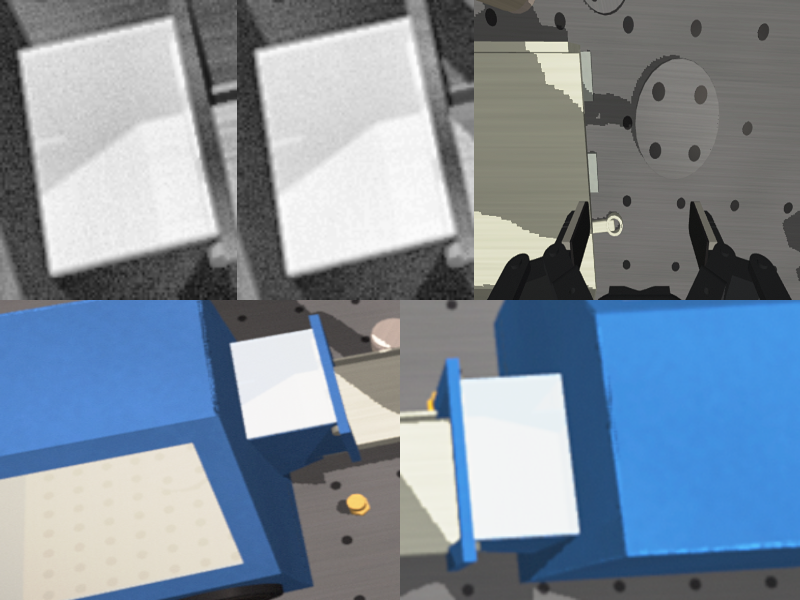

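The tray is empty. The roof patch (top left pair) looks the same before and after, and the faint disc at (75,270) is gone. I'll check the picture differences over time in the roof and window areas.

```bash
python3 - <<'E'
from h import *
s0=np.load('scene.npz')['im'].astype(int); s7=np.load('s7.npz')['im'].astype(int); s6=np.load('s6.npz')['im'].astype(int)
s9=np.mean([look('scene')[0].astype(int) for _ in range(4)],0)
for n,a,b in (('9-0',s9,s0),('7-6',s7,s6),('9-7',s9,s7)):
    d=cv2.GaussianBlur((a-b).astype(np.float32).mean(-1),(9,9),0)
    for nm,(v0,v1,u0,u1) in (('roof',(165,240,180,240)),('window',(270,390,5,175))):
        r=d[v0:v1,u0:u1]; i=np.unravel_index(abs(r).argmax(),r.shape); print(n,nm,'rms',r.std().round(2),'max',r[i].round(1),'at',i[1]+u0,i[0]+v0,'area>5',(abs(r)>5).sum())
def st(x,v0,v1,u0,u1):
    c=x[v0:v1,u0:u1].mean(-1); lo,hi=np.percentile(c,[3,99]); return cv2.resize(np.clip((c-lo)/(hi-lo)*255,0,255).astype(np.uint8),(390,290))
cv2.imwrite('pics/s10.png',np.vstack([np.hstack([st(s7,150,250,170,250),st(s9,150,250,170,250)]),np.hstack([st(s0,255,400,0,190),st(s9,255,400,0,190)])]))
E
```

```text
9-0 roof rms 1.25 max 15.0 at 239 167 area>5 4500
9-0 window rms 2.51 max 25.4 at 123 281 area>5 20400
7-6 roof rms 2.96 max -45.9 at 239 165 area>5 788
7-6 window rms 0.6 max -6.8 at 13 330 area>5 5770
9-7 roof rms 2.99 max 43.6 at 239 165 area>5 449
9-7 window rms 0.6 max 8.9 at 123 281 area>5 100
```

View pics/s10.png

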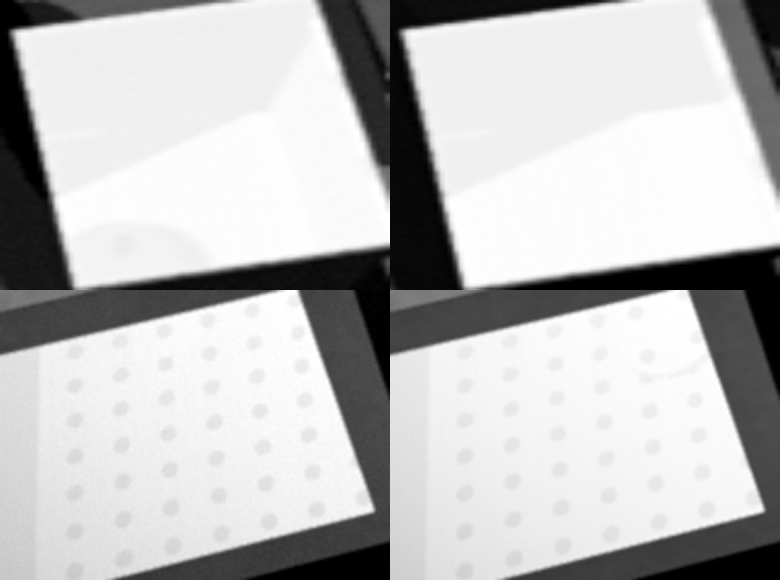

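Before the retreat (top left) the disc was on the chute at (125,260). Now it is gone from there, and its outline lies on the grate behind the window at (680,350). I'll raise the hand clear, check that position and the flap against the start, and hand in.

Emit:
{"fn": "move_arm", "kwargs": {"deltas": [[[0, 2, 0.5, 0, -1], [0, 2, 2, 0, -1], [0, 0, 2, 0, -1], [0, 0, 0, 0, -1], [0, 0, 0, 0, -1]]]}}

```text
time: 11.32
eef_pos: [0.6179, 0.3094, 0.1871]
ee_rot: [-0.016, 1.0, -0.0, -0.0]
force: [-0.4, 0.2, 0.6]
finger_gap: 0.998
grasp_force: 0.0
```

```bash
python3 - <<'E'
from h import *
m=camera_model('scene')
for u,v,z in ((139,297,.071),(142,285,.071),(127,287,.071)):
    r=R(m)@np.array([(u-m['cx'])/m['fx'],-(v-m['cy'])/m['fy'],-1]); e=np.array(m['eye']); print(loc(e+r*(z-e[2])/r[2]))
a,d,_=look('scene'); b=np.load('scene.npz')['im']
D=cv2.GaussianBlur((a.astype(int)-b).mean(-1).astype(np.float32),(5,5),0)[150:245,180:250]
D-=np.median(D); print('roof diff >8:',(abs(D)>8).sum())
p=pts(d,m); hsv=cv2.cvtColor(a,cv2.COLOR_RGB2HSV)
k=(p[...,2]>.03)&(p[...,2]<.06)&(hsv[...,1]>120)&(hsv[...,0]<40)&(p[...,0]>.7)&(p[...,1]<.1); print('coupling',p[k].mean(0))
k=(p[...,2]>.098)&(p[...,2]<.115)&(p[...,0]<.52)&(p[...,0]>.4)&(p[...,1]<.2)&(p[...,1]>0)&(a.min(-1)>120); print('can',p[k].mean(0)); print(sensors.read_state()['force'])
E
```

```text
[223.77777905  60.36097092]
[216.35903776  39.09241038]
[243.57996617  35.8826544 ]
roof diff >8: 236
coupling [ 0.74750785 -0.02406794  0.04683614]
can [0.46076701 0.08882781 0.10646162]
[-0.08373699 -0.43323022  0.18869317]
```

```bash
python3 -c "
from rig import ctrl
print(ctrl.sign_off())"
```

```text
the job is handed in; nothing more can be done
None
```

I've handed the job in: the flange lies on the grate about 220 mm past the sill and the tin and coupling haven't moved, but I judged the flap shut only from the roof view and didn't re-measure the spanner; since the gripper jams at the hinge pin before the disc's centre reaches the sill edge, I pushed at about 0.42 m/s (under the 0.5 limit) and the flange coasted the last centimetre or so on its own.

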